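# Set the stock tags on the welding bench

### The job

Set the flip tags on the stock board so that only the full bins show green: the tag straight beyond each full (heaped) bin must lie with its green face up, and the tag of each empty or nearly empty bin with its red face up. With the fingers closed, gently push each wrong tag over its hinge so that it falls to the other side; never take a tag between the fingers, and do not swing those that are already right. Lift nothing, and leave the bins, the tag stands and everything else on the bench where they are.

Things in the scene. Friction and masses are not known exactly. Their poses are not given: they have to be found in the camera images.
- board: Grey fixed plate, 360 mm (x) by 600 mm (y), 5 mm thick. Its origin is the centre of its underside. x points away from the robot, y to its left; turned up to 9 degrees. Four bins stand on it in a row along y, 140 mm apart; 135 mm further along its x, a row of four tag stands. A bin's tag is the one straight beyond it (same y on the board, within 5 mm).
- bin_brass: Blue open stock bin, 150 mm deep (x), 112 mm wide (y), 55 mm high, loose on the board. Its origin is the centre of its underside. FULL: heaped to the rim (up to about 15 mm above it) with brass collets.
- bin_ceramic: Blue open stock bin, 150 mm deep (x), 112 mm wide (y), 55 mm high, loose on the board. Its origin is the centre of its underside. FULL: heaped to the rim (up to about 15 mm above it) with terracotta-coloured ceramic nozzles.
- bin_steel: Blue open stock bin, 150 mm deep (x), 112 mm wide (y), 55 mm high, loose on the board. Its origin is the centre of its underside. NOT full: only four bright steel couplings on its floor.
- bin_bare: Blue open stock bin, 150 mm deep (x), 112 mm wide (y), 55 mm high, loose on the board. Its origin is the centre of its underside. NOT full: empty.
- stand_0: Tag stand: loose steel block 66 mm (x) by 76 mm (y) by 16 mm high, 0.6 kg, on the board (underside 5 mm above the table), axes parallel to the board's. Its origin is the centre of its underside. Two ears, 52 to 62 mm apart along x, rise to 30 mm above its underside and carry the tag's hinge pin, which runs along x above its centre, 24 mm above its underside.
- tag_0 (a joint): Swing (rad) of stand_0's tag. 0: upright. +0.785 (stop): leans 45 degrees to the stand's -y (robot's right), GREEN face up. -0.785 (stop): leans to +y (robot's left), RED face up. Swings freely and falls to either side by its weight (25 g). Leaning, its free edge is 39 mm beside the hinge, 63 mm above the stand's underside; open below, so a fingertip can push its underside over.
- tag_0_hinge (a point): Point on tag 0's hinge pin, mid-width; axes turn with the tag: x along the pin, z towards the free edge, y out of the green face. The tag is a plate 48 mm wide (x), 4 mm thick, its free edge 55 mm from the hinge; green on one face, red on the other.
- stand_1: Tag stand: loose steel block 66 mm (x) by 76 mm (y) by 16 mm high, 0.6 kg, on the board (underside 5 mm above the table), axes parallel to the board's. Its origin is the centre of its underside. Two ears, 52 to 62 mm apart along x, rise to 30 mm above its underside and carry the tag's hinge pin, which runs along x above its centre, 24 mm above its underside.
- tag_1 (a joint): Swing (rad) of stand_1's tag. 0: upright. +0.785 (stop): leans 45 degrees to the stand's -y (robot's right), GREEN face up. -0.785 (stop): leans to +y (robot's left), RED face up. Swings freely and falls to either side by its weight (25 g). Leaning, its free edge is 39 mm beside the hinge, 63 mm above the stand's underside; open below, so a fingertip can push its underside over.
- tag_1_hinge (a point): Point on tag 1's hinge pin, mid-width; axes turn with the tag: x along the pin, z towards the free edge, y out of the green face. The tag is a plate 48 mm wide (x), 4 mm thick, its free edge 55 mm from the hinge; green on one face, red on the other.
- stand_2: Tag stand: loose steel block 66 mm (x) by 76 mm (y) by 16 mm high, 0.6 kg, on the board (underside 5 mm above the table), axes parallel to the board's. Its origin is the centre of its underside. Two ears, 52 to 62 mm apart along x, rise to 30 mm above its underside and carry the tag's hinge pin, which runs along x above its centre, 24 mm above its underside.
- tag_2 (a joint): Swing (rad) of stand_2's tag. 0: upright. +0.785 (stop): leans 45 degrees to the stand's -y (robot's right), GREEN face up. -0.785 (stop): leans to +y (robot's left), RED face up. Swings freely and falls to either side by its weight (25 g). Leaning, its free edge is 39 mm beside the hinge, 63 mm above the stand's underside; open below, so a fingertip can push its underside over.
- tag_2_hinge (a point): Point on tag 2's hinge pin, mid-width; axes turn with the tag: x along the pin, z towards the free edge, y out of the green face. The tag is a plate 48 mm wide (x), 4 mm thick, its free edge 55 mm from the hinge; green on one face, red on the other.
- stand_3: Tag stand: loose steel block 66 mm (x) by 76 mm (y) by 16 mm high, 0.6 kg, on the board (underside 5 mm above the table), axes parallel to the board's. Its origin is the centre of its underside. Two ears, 52 to 62 mm apart along x, rise to 30 mm above its underside and carry the tag's hinge pin, which runs along x above its centre, 24 mm above its underside.
- tag_3 (a joint): Swing (rad) of stand_3's tag. 0: upright. +0.785 (stop): leans 45 degrees to the stand's -y (robot's right), GREEN face up. -0.785 (stop): leans to +y (robot's left), RED face up. Swings freely and falls to either side by its weight (25 g). Leaning, its free edge is 39 mm beside the hinge, 63 mm above the stand's underside; open below, so a fingertip can push its underside over.
- tag_3_hinge (a point): Point on tag 3's hinge pin, mid-width; axes turn with the tag: x along the pin, z towards the free edge, y out of the green face. The tag is a plate 48 mm wide (x), 4 mm thick, its free edge 55 mm from the hinge; green on one face, red on the other.
- jar: Bystander: small jar with a black cap, 32 mm across, 45 mm high, on the board's far strip.
- magnet: Bystander: orange welding magnet block, 26 x 50 x 22 mm, on the board's far strip.
- spray: Bystander: yellow spray can, 64 mm across, 150 mm high, left of the board.
- hammer: Bystander: hammer lying right of the board.
- brush: Bystander: brush lying left of the board.

How it is judged (in metres and radians):
At the end, for the whole second after the job is handed in: Every tag beyond a full bin leans to its green side (joint above 0.6 rad) and every tag beyond a bin that is not full leans to its red side (below -0.6 rad), all tags at rest (under 0.2 rad/s), tag stands and bins within 20 mm of where they started (((horizontal distance between stand_0 and bin_brass below 0.167 m and value of joint tag_0 above 0.6 rad) or (horizontal distance between stand_0 and bin_ceramic below 0.167 m and value of joint tag_0 above 0.6 rad) or (horizontal distance between stand_0 and bin_steel below 0.167 m and value of joint tag_0 below -0.6 rad) or (horizontal distance between stand_0 and bin_bare below 0.167 m and value of joint tag_0 below -0.6 rad)) and velocity of joint tag_0 between -0.2 and 0.2 rad/s and distance of each of stand_0, stand_1, stand_2, stand_3, bin_brass, bin_ceramic, bin_steel, bin_bare from where it was at the start of the episode below 0.02 m and ((horizontal distance between stand_1 and bin_brass below 0.167 m and value of joint tag_1 above 0.6 rad) or (horizontal distance between stand_1 and bin_ceramic below 0.167 m and value of joint tag_1 above 0.6 rad) or (horizontal distance between stand_1 and bin_steel below 0.167 m and value of joint tag_1 below -0.6 rad) or (horizontal distance between stand_1 and bin_bare below 0.167 m and value of joint tag_1 below -0.6 rad)) and velocity of joint tag_1 between -0.2 and 0.2 rad/s and ((horizontal distance between stand_2 and bin_brass below 0.167 m and value of joint tag_2 above 0.6 rad) or (horizontal distance between stand_2 and bin_ceramic below 0.167 m and value of joint tag_2 above 0.6 rad) or (horizontal distance between stand_2 and bin_steel below 0.167 m and value of joint tag_2 below -0.6 rad) or (horizontal distance between stand_2 and bin_bare below 0.167 m and value of joint tag_2 below -0.6 rad)) and velocity of joint tag_2 between -0.2 and 0.2 rad/s and ((horizontal distance between stand_3 and bin_brass below 0.167 m and value of joint tag_3 above 0.6 rad) or (horizontal distance between stand_3 and bin_ceramic below 0.167 m and value of joint tag_3 above 0.6 rad) or (horizontal distance between stand_3 and bin_steel below 0.167 m and value of joint tag_3 below -0.6 rad) or (horizontal distance between stand_3 and bin_bare below 0.167 m and value of joint tag_3 below -0.6 rad)) and velocity of joint tag_3 between -0.2 and 0.2 rad/s); the robot touches nothing.
It fails at once if a tag that was right from the start was swung off its face (((horizontal distance between stand_0 and bin_steel below 0.167 m or horizontal distance between stand_0 and bin_bare below 0.167 m) and value of joint tag_0 above -0.3 rad) or ((horizontal distance between stand_1 and bin_steel below 0.167 m or horizontal distance between stand_1 and bin_bare below 0.167 m) and value of joint tag_1 above -0.3 rad) or ((horizontal distance between stand_2 and bin_steel below 0.167 m or horizontal distance between stand_2 and bin_bare below 0.167 m) and value of joint tag_2 above -0.3 rad) or ((horizontal distance between stand_3 and bin_brass below 0.167 m or horizontal distance between stand_3 and bin_ceramic below 0.167 m) and value of joint tag_3 below 0.3 rad)).
It fails at once if a tag was taken between the fingers instead of being pushed ((contact force between the fingers and stand_0 above 0.2 N and y of the grasp point in the frame of tag_0_hinge between -0.005 and 0.005 m and x of the grasp point in the frame of tag_0_hinge between -0.03 and 0.03 m and z of the grasp point in the frame of tag_0_hinge between -0.01 and 0.062 m) or (contact force between the fingers and stand_1 above 0.2 N and y of the grasp point in the frame of tag_1_hinge between -0.005 and 0.005 m and x of the grasp point in the frame of tag_1_hinge between -0.03 and 0.03 m and z of the grasp point in the frame of tag_1_hinge between -0.01 and 0.062 m) or (contact force between the fingers and stand_2 above 0.2 N and y of the grasp point in the frame of tag_2_hinge between -0.005 and 0.005 m and x of the grasp point in the frame of tag_2_hinge between -0.03 and 0.03 m and z of the grasp point in the frame of tag_2_hinge between -0.01 and 0.062 m) or (contact force between the fingers and stand_3 above 0.2 N and y of the grasp point in the frame of tag_3_hinge between -0.005 and 0.005 m and x of the grasp point in the frame of tag_3_hinge between -0.03 and 0.03 m and z of the grasp point in the frame of tag_3_hinge between -0.01 and 0.062 m)).
It fails at once if a tag or its stand was pushed hard (over 15 N) (contact force between any of the arm, the fingers and stand_0 above 15 N or contact force between any of the arm, the fingers and stand_1 above 15 N or contact force between any of the arm, the fingers and stand_2 above 15 N or contact force between any of the arm, the fingers and stand_3 above 15 N).
It fails at once if a tag stand or a bin was lifted, carried or shoved more than 25 mm (distance of any of stand_0, stand_1, stand_2, stand_3, bin_brass, bin_ceramic, bin_steel, bin_bare from where it was at the start of the episode above 0.025 m or height (world z) of any of stand_0, stand_1, stand_2, stand_3, bin_brass, bin_ceramic, bin_steel, bin_bare above 0.015 m).
It fails at once if a bystander (jar, magnet, spray can, hammer, brush) was moved more than 20 mm (distance of any of jar, magnet, spray, hammer, brush from where it was at the start of the episode above 0.02 m).
It also fails if it takes over 48 s, if anything falls off the work surface, if the arm or the gripper's body presses on something with over 40 N, if the wrist force passes 120 N, or if a joint passes its speed limit or range.

### The arm

A 6-joint arm with a two-finger parallel gripper is mounted at the origin on the work surface. World frame = base frame: x ahead of the robot, y to its left, z up, the work surface at z = 0. Lengths are in m, angles in degrees, forces in N, time in s.
With the tool pointing down it reaches from about 0.2 to 0.875 m from the base axis. Payload 3.4 kg.
Tool frame: the origin (TCP) lies midway between the tips of the shut fingers; the grasp point (between the pads) lies 19 mm behind it (hold_point_z is the z of the grasp point in the tool frame, in m); z points along the fingers, y is the direction in which the jaws open and shut (so a half turn about z gives the same grasp; the last joint's range is limited). The gripper opens to 94 mm and grips with 3 to 60 N. Pads are 16 mm wide; open, the fingers measure 119 mm over their backs; the gripper's body (75 mm by 177 mm) begins 78 mm behind the grasp point.
Start: joints at [-79.125, 15.808, 86.224, -0, 77.962, -6.933], TCP at [0.176, -0.547, 0.205] pointing down, gripper open.
Joint ranges: [-165.64, 165.64], [-43.16, 119.46], [12.63, 154.43], [-67.54, 247.53], [6.08, 155.33], [-154.97, 154.97]. Speed limits (degrees/s): [147.25, 147.25, 180, 180, 180, 180].

### API

Orientations are given as [roll, pitch, yaw] about the fixed x, y, z axes, in that order (R = Rz(yaw) Ry(pitch) Rx(roll)).
In Python, from workcell import * gives the robot as it stands.
- The arm moves only by the tool move_arm, never from a script. Its argument "motion" is a list of rows, each a list of 3 entries, a list of its own where there are three numbers: the shift along the tool's x, y, z in cm, then the turn, a rotation vector about the tool's x, y, z in rad, then the opening, from 0 (shut) to 1 (fully open). A call has exactly 10 rows; each row is the pose to reach, as a shift and turn from the pose commanded when the call began, along the tool's axes at that moment; what a row does not reach only later rows make up. A row lasts 1/12 s, in which the tool goes at most 41.7 mm and 7.16 degrees, less where a joint would pass 70% of its speed; a pose out of reach is approached as far as the arm can. A call with a gripper value outside its range is refused whole. The fingers move at their own pace and stop on an object; the grip force is fixed at half the most. Time passes only in rows, so rows that repeat a pose let the fingers close, or fill a call up. It gives the time, the measured TCP pose, the force and the opening at its end, in the units of the state.
- sense(): the state, without advancing time (a new reading comes with each control period).
- camera(name): name is "side" or "top" or "wrist"; returns a dict with "img" (384x512x3 uint8, red, green, blue), "fx", "fy", "cx", "cy" (pixels), "distortion" ([k1, k2, p1, p2, k3] as OpenCV has them; the pictures are not rectified), "eye" and "rotation" of the camera in the world. Camera axes: x right, y down, z forward; pixel columns grow to the right and rows downward; lengths in m; the calibration is good to about 2 mm. A picture is of the moment at which its call begins. There is no depth.
- sign_off(): hands the job in, once; it reports no verdict.
The state is a dict: "time_s": time; "joint_pos": joint angles; "dq": joint speeds; "effort": joint torques, N m; "position": TCP position; "tool_rot": TCP orientation; "contact_force": force on the tool from outside, world axes, zero at the start; "torque": the same for the moment, N m; "opening": finger opening in m.
Only numpy, scipy, OpenCV 4.12 (cv2) and the standard library are available. Lean on these libraries where they do the work, as an engineer would, in place of code of your own. Each camera call takes 0.05 s, during which the arm holds its last target. There are 200 camera calls.

## Working session

There is one attempt and no reset: what is moved stays moved. The work goes in short steps, Python scripts to look and compute and a tool call to move; the robot and the scene stay as the last step left them, time stands still between calls to the robot, and variables do not carry over. Pictures are saved under pics/ and viewed, about 8 in all and at most 12, crops included, and the job is handed in when it is done.

Besides the shell and the picture viewer there is one more tool, called after "Call:" as a command line: name --argument value ..., lists and objects as JSON in quotes. move_arm: Moves the arm, as the interface text tells. Its arguments: {"type":"object","properties":{"motion":{"type":"array","items":{"type":"array"}}},"required":["motion"]}

```bash
mkdir -p pics
python3 - <<'E'
from workcell import *
import cv2
for n in ("top","side"):
    c=camera(n); cv2.imwrite(f"pics/{n}0.png",cv2.resize(c["img"][:,:,::-1],(800,600)))
    print(n,c["fx"],c["fy"],c["cx"],c["cy"],c["distortion"],c["eye"],c["rotation"])
s=sense();print(s["position"],s["tool_rot"],s["time_s"])
E
```

```text
top 444.5396548242415 444.5396548242415 252.87484533589355 193.65853071158648 [-0.15030718  0.          0.          0.          0.        ] [ 0.24092566 -0.06249188  1.49228739] [-1.68245801e+02 -4.51069527e-02 -8.76045878e+01]
side 416.79158635827366 416.79158635827366 254.01453619760727 194.3407721091818 [0.00093079 0.         0.         0.         0.        ] [-0.1126459   0.62333925  0.96663206] [-134.34512404    0.20038415 -135.44355821]
[ 0.17574136 -0.54695895  0.20470176] [-1.79907857e+02 -1.23387362e-02  1.78047552e+01] 0.1
```

View pics/top0.png

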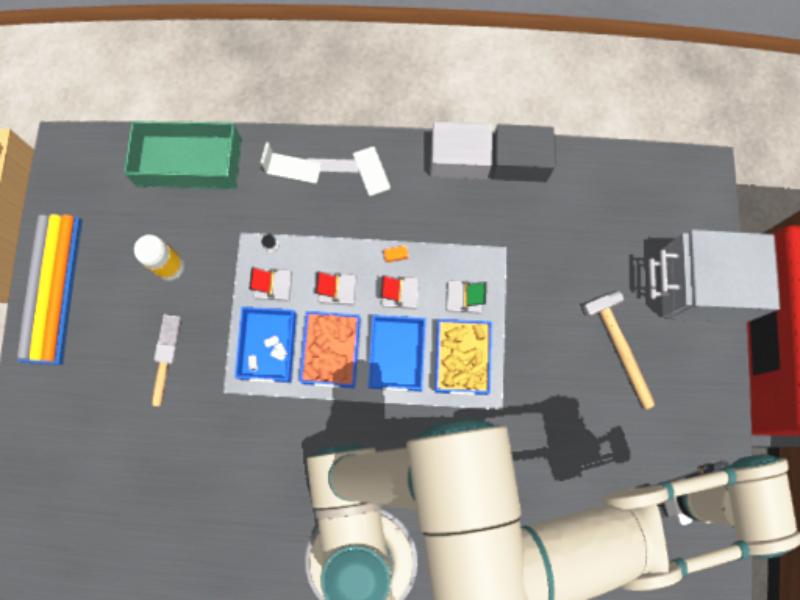

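View pics/side0.png

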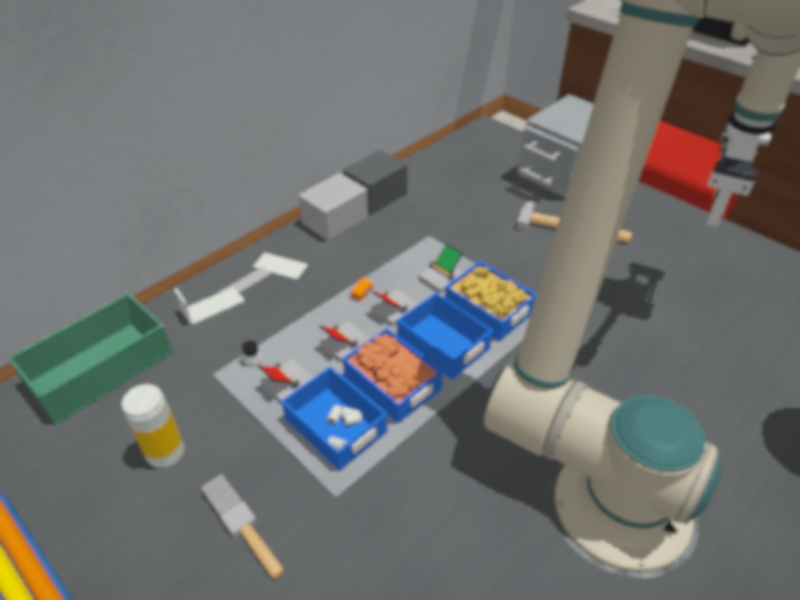

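Left to right the bins are steel (tag red), ceramic (tag red), bare (tag red) and brass (tag green). Only the ceramic bin's tag is wrong, at about (327,287) in the top view. I'll locate it and the board.

```bash
cat > h.py <<'E'
from workcell import *
import cv2, numpy as np
from scipy.spatial.transform import Rotation as R
def world(c,px,z):
    K=np.array([[c["fx"],0,c["cx"]],[0,c["fy"],c["cy"]],[0,0,1]])
    n=cv2.undistortPoints(np.array(px,float).reshape(-1,1,2),K,np.array(c["distortion"])).reshape(-1,2)
    d=np.c_[n,np.ones(len(n))]@R.from_euler("xyz",c["rotation"],degrees=True).as_matrix().T
    e=np.array(c["eye"]); return e+d*((z-e[2])/d[:,2])[:,None]
E
python3 - <<'E'
from h import *
np.set_printoptions(precision=4,suppress=True)
c=camera("top"); s=1.5625
b=world(c,np.array([(240,234),(507,247),(502,408),(225,393)])/s,.005); print(b, b.mean(0))
d=b[0]-b[1]+b[3]-b[2]; print("board yaw",np.degrees(np.arctan2(-d[0],d[1])))
h=c["img"].astype(int); red=((h[...,0]>150)&(h[...,1]<60)&(h[...,2]<60)).astype(np.uint8)
grn=((h[...,1]>90)&(h[...,0]<60)&(h[...,2]<90)).astype(np.uint8)
for m in(red,grn):
    n,l,st,ce=cv2.connectedComponentsWithStats(m)
    for i in range(1,n):
        if st[i,4]>60 and 140<ce[i][0]<330 and 150<ce[i][1]<220: print(ce[i]*s,st[i],world(c,[ce[i]],.0485))
sn=sense(); print(sn["position"],sn["tool_rot"])
E
```

```text
[[ 0.6933  0.3051  0.005 ]
 [ 0.6875 -0.2953  0.005 ]
 [ 0.3301 -0.2883  0.005 ]
 [ 0.3361  0.307   0.005 ]] [0.5117 0.0071 0.005 ]
board yaw -0.563644003147446
[259.8214 279.8402] [161 172  12  15 133] [[0.5788 0.2417 0.0485]]
[325.327  284.1691] [203 175  11  14 129] [[0.5751 0.0997 0.0485]]
[389.6768 287.8072] [245 177  10  15 117] [[ 0.5728 -0.0381  0.0485]]
[475.6987 293.5213] [300 182  10  13 123] [[ 0.5681 -0.222   0.0485]]
[ 0.1758 -0.5471  0.2049] [-179.9273   -0.0076   17.8078]
```

Call:
move_arm --motion '[[[3,-2.7,0],[0,0,0.03],0],[[6,-5.4,0],[0,0,0.06],0],[[9,-8.1,0],[0,0,0.1],0],[[12,-10.8,0],[0,0,0.13],0],[[15,-13.5,0],[0,0,0.16],0],[[18,-16.2,0],[0,0,0.2],0],[[21,-18.9,0],[0,0,0.23],0],[[24,-21.6,0],[0,0,0.26],0],[[27,-24.3,0],[0,0,0.3],0],[[30,-27,0],[0,0,0.33],0]]'

```text
time_s: 0.98
position: [0.3793, -0.1968, 0.2055]
tool_rot: [180.0, -0.0, -1.2]
contact_force: [-0.5, -0.9, 0.8]
opening: 0.0307
```

Call:
move_arm --motion '[[[1.9,-3.5,0],[0,0,0],0],[[3.8,-7,0],[0,0,0],0],[[5.7,-10.5,0],[0,0,0],0],[[7.6,-14,0],[0,0,0],0],[[9.5,-17.5,0],[0,0,0],0],[[11.4,-21,0],[0,0,0],0],[[13.3,-24.5,0],[0,0,0],0],[[15.2,-28,0],[0,0,0],0],[[17.1,-31.5,0],[0,0,0],0],[[18.9,-34.9,0],[0,0,0],0]]'

```text
time_s: 1.82
position: [0.5751, 0.1488, 0.2051]
tool_rot: [180.0, 0.0, -1.1]
contact_force: [0.6, -0.7, 0.3]
opening: 0.0004
```

Run:
```python
from h import *
np.set_printoptions(precision=4,suppress=True)
s=sense(); print(s["position"],s["tool_rot"],s["opening"])
for n in("wrist",):
    c=camera(n); cv2.imwrite("pics/w1.png",cv2.resize(c["img"][:,:,::-1],(800,600)))
    print(c["eye"],c["rotation"],c["fx"])
    h=c["img"].astype(int); red=((h[...,0]>140)&(h[...,1]<60)&(h[...,2]<60)).astype(np.uint8)
    k,l,st,ce=cv2.connectedComponentsWithStats(red)
    for i in range(1,k):
        if st[i,4]>100: print(ce[i]*1.5625,st[i],world(c,[ce[i]],.0485))
```

```text
[0.5751 0.1488 0.2051] [179.9863   0.0223  -1.0649] 0.00036899507307412054
[0.65   0.1475 0.3848] [164.9113   0.0298 -91.0758] 289.1361977328252
[275.802  274.2724] [ 159  156   37   42 1282] [[0.5784 0.2442 0.0485]]
[465.2961 275.0924] [286 156  25  42 879] [[0.5751 0.1    0.0485]]
[647.6006 275.0934] [406 156  18  42 435] [[ 0.5725 -0.0388  0.0485]]
```

View pics/w1.png

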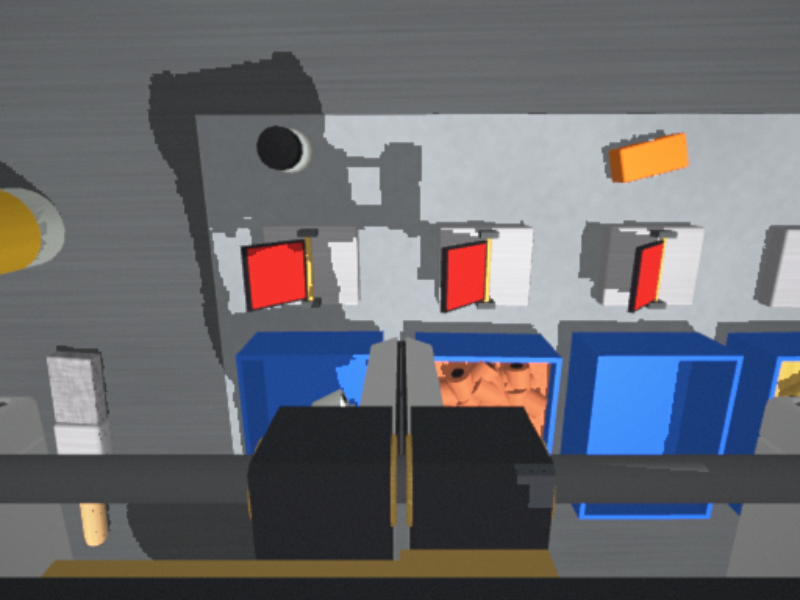

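The wrist view shows the ceramic bin's red tag at (465,275), y≈0.100, which agrees with the top view. The closed fingers are over the free gap to its left, so I'll lower them there.

Call:
move_arm --motion '[[[0,0,2],[0,0,0],0],[[0,0,4],[0,0,0],0],[[0,0,6],[0,0,0],0],[[0,0,8],[0,0,0],0],[[0,0,10],[0,0,0],0],[[0,0,12],[0,0,0],0],[[0,0,13.5],[0,0,0],0],[[0,0,14.7],[0,0,0],0],[[0,0,15.7],[0,0,0],0],[[0,0,15.7],[0,0,0],0]]'

```text
time_s: 2.7
position: [0.5728, 0.1462, 0.0461]
tool_rot: [180.0, 0.3, -1.1]
contact_force: [0.3, 0.3, 0.0]
opening: 0.0002
```

Call:
move_arm --motion '[[[0,0.7,0],[0,0,0],0],[[0,1.4,0],[0,0,0],0],[[0,2,0],[0,0,0],0],[[0,2.5,0],[0,0,0],0],[[0,3,0],[0,0,0],0],[[0,3.5,0],[0,0,0],0],[[0,4,0],[0,0,0],0],[[0,4.5,0],[0,0,0],0],[[0,5,0],[0,0,0],0],[[0,5.4,0],[0,0,0],0]]'

```text
time_s: 3.53
position: [0.5735, 0.092, 0.0484]
tool_rot: [180.0, 0.0, -1.1]
contact_force: [-0.5, 0.0, -0.3]
opening: 0.0007
```

Run:
```python
from h import *
c=camera("wrist"); cv2.imwrite("pics/w2.png",cv2.resize(c["img"][:,:,::-1],(800,600)))
```

```text
(no output)
```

View pics/w2.png

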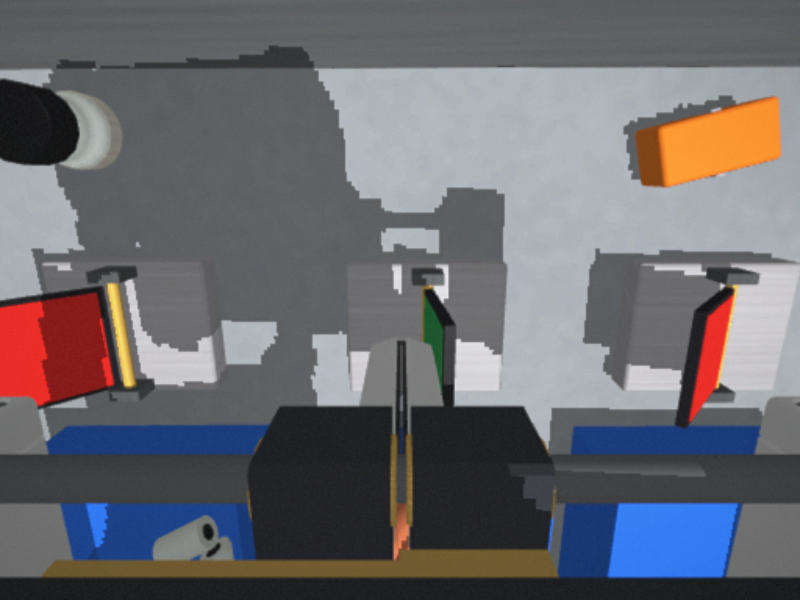

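The tag at (440,335) is about upright, with its green underside against the finger. I'll push on a little.

Call:
move_arm --motion '[[[0,0.3,0],[0,0,0],0],[[0,0.6,0],[0,0,0],0],[[0,0.9,0],[0,0,0],0],[[0,1.2,0],[0,0,0],0],[[0,1.5,0],[0,0,0],0],[[0,1.5,0],[0,0,0],0],[[0,1.5,0],[0,0,0],0],[[0,1.0,0],[0,0,0],0],[[0,0,0],[0,0,0],0],[[0,-1,0],[0,0,0],0]]'

```text
time_s: 4.42
position: [0.5738, 0.1035, 0.0485]
tool_rot: [-180.0, -0.0, -1.1]
contact_force: [0.8, -0.1, -0.2]
opening: 0.0003
```

Run:
```python
from h import *
c=camera("wrist"); cv2.imwrite("pics/w3.png",cv2.resize(c["img"][:,:,::-1],(800,600)))
```

```text
(no output)
```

View pics/w3.png

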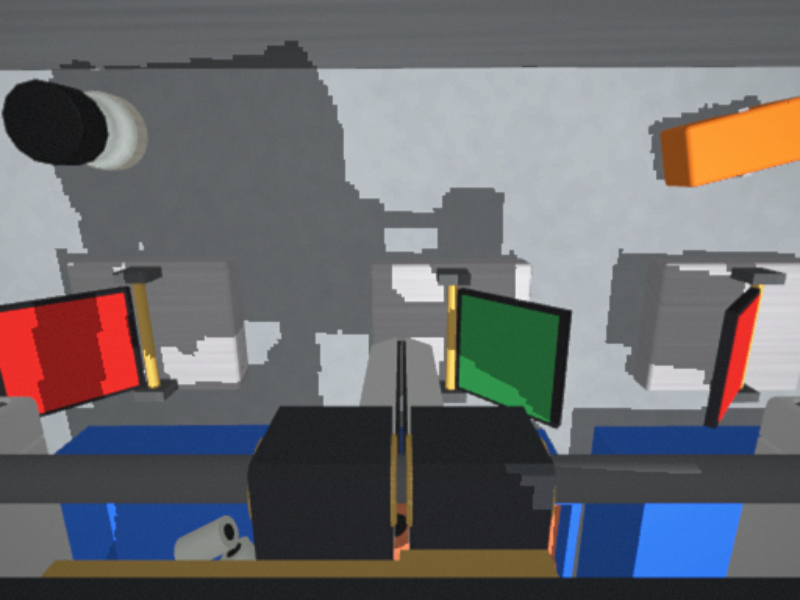

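The tag has fallen to the right with its green face up, at (510,355). I'll back off to the left and up.

Call:
move_arm --motion '[[[0,-1,0],[0,0,0],0],[[0,-2,0],[0,0,0],0],[[0,-2,-2],[0,0,0],0],[[0,-2,-4],[0,0,0],0],[[0,-2,-6],[0,0,0],0],[[0,-2,-9],[0,0,0],0],[[0,-2,-12],[0,0,0],0],[[0,-2,-15],[0,0,0],0],[[0,-2,-17],[0,0,0],0],[[0,-2,-17],[0,0,0],0]]'

```text
time_s: 5.3
position: [0.5769, 0.1239, 0.2236]
tool_rot: [-179.9, -0.6, -1.1]
contact_force: [0.6, 0.0, 0.1]
opening: 0.0005
```

Run:
```python
from h import *
c=camera("wrist"); cv2.imwrite("pics/w4.png",cv2.resize(c["img"][:,:,::-1],(800,600)))
```

```text
(no output)
```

View pics/w4.png

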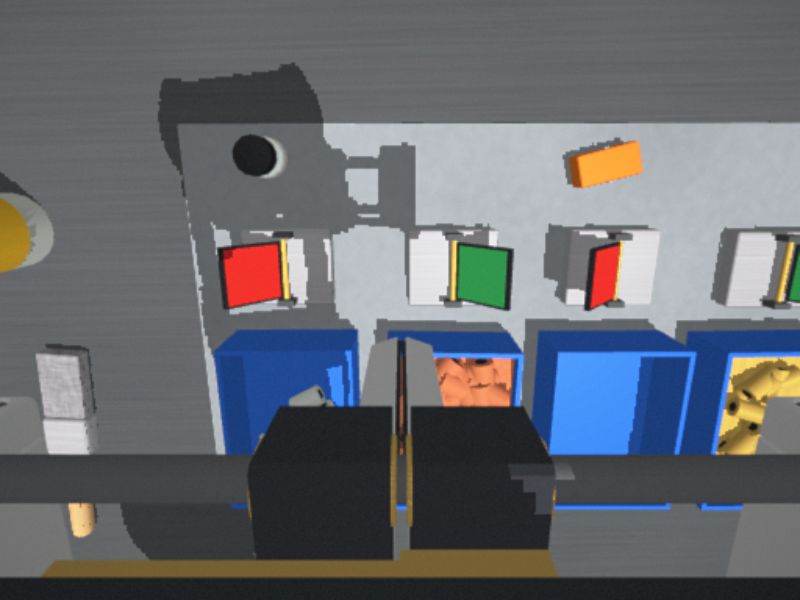

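The tags at (252,275), (482,275), (603,275) and (795,275) now read red, green, red, green. These are beyond the steel, ceramic, bare and brass bins. Nothing else looks disturbed, so I'm handing in.

```bash
python3 -c "
from workcell import *
s=sense();print(s['contact_force'],s['dq'],s['time_s']);sign_off()"
```

```text
[0.94726671 0.84292225 0.32004617] [-0.21238719  1.95289979  4.24531707  0.04150852 -0.74179144 -0.20949673] 5.35
the job is handed in; nothing more can be done
```

The board now shows green only for the two full bins, and I handed the job in at about 5.4 s. sign_off gave no verdict.

- **What I did:** Only the ceramic bin's tag was wrong, showing red. I pushed it over its hinge from the left with the fingers closed, and it fell to its green side. The other three tags were already right and I left them alone.
- **Last checks:** The final wrist picture shows, left to right: steel red, ceramic green, bare red and brass green. The brass tag is cut off at the picture's edge, but its visible part is green. The stands and bins look to be in their places, though I judged that by eye and did not measure it.
- **Bystanders:** The jar and magnet look undisturbed. The spray can and brush are only partly in view, and the hammer is out of view. The arm stayed well clear of the hammer at low height.
- **Forces:** The force readings at the end of each move stayed at the noise level, around 1 N. I did not record the peak during the push itself.
- **Loose end:** The arm was still settling slightly when I handed in, with joint speeds up to about 4 degrees/s. It was in free air 0.22 m up, touching nothing.

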